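# Empty a nursery pot and show its drain holes to the inspection camera

## Task

One of the three square pots in the seed tray still has its drainage pebbles in it: lift that pot out, tip all six pebbles into the galvanised tub, then show the drain holes in its base to the inspection camera. Hold the pot with its base squarely facing the lens, centred in front of it and 12 cm from the glass, and finish like that, still holding it steady in the gripper. Leave everything else where it stands.

Things in the scene. Friction and masses are not known exactly. Their poses are not given: they have to be found in the camera images.
- pot: square terracotta-coloured pot with the six pebbles: 66 x 66 mm at the rim, 60 mm tall, base 44 x 44 mm with five drain holes, walls 3 mm, floor 4 mm, 45 g. Its top 16 mm is a straight upright collar 66 mm wide, to grip from above. Origin: centre of the underside; z out of the mouth; x, y square to the sides; at the start x lies along the row of pots (within 3 degrees), so the +y and -y sides are free
- pot_rim (a point): centre of the mouth of that pot, on its axis, 60 mm above the origin of pot; same axes. Below its collar the walls lean outward 11 degrees; the pebbles roll out freely once the lowest wall slopes downward
- pot_b: an identical pot, empty, in the same tray (leave it)
- pot_c: an identical pot, empty, in the same tray (leave it)
- seed_tray: black plastic seed tray, 236 x 166 mm, walls 45 mm high, 3 mm thick, floor 3 mm thick, fixed. The three pots stand in it in one row along its length, 73 mm from centre to centre, in any order. Origin: centre of its underside, x along its length, z up
- pebble1: smooth round drainage pebble, about 18 mm across, 10 g; origin at its centre; starts in the pot
- pebble2: smooth round drainage pebble, about 18 mm across, 10 g; origin at its centre; starts in the pot
- pebble3: smooth round drainage pebble, about 18 mm across, 10 g; origin at its centre; starts in the pot
- pebble4: smooth round drainage pebble, about 18 mm across, 10 g; origin at its centre; starts in the pot
- pebble5: smooth round drainage pebble, about 18 mm across, 10 g; origin at its centre; starts in the pot
- pebble6: smooth round drainage pebble, about 18 mm across, 10 g; origin at its centre; starts in the pot
- tub: round galvanised steel tub, open on top, 152 mm across the rim, 124 mm across the foot, 70 mm tall, walls 3 mm, floor 4 mm thick, 0.45 kg, standing loose on the shelf. Origin at the centre of its underside, z up
- lens (a point): centre of the lens glass of the inspection camera: white barrel 52 mm across with a black ring-light collar 64 mm across at the lens, tilting in a stiff yoke (a knock turns it) on a steel foot, lens about 120 mm above the shelf, looking up and back over the near half of the shelf, 40 to 60 degrees above level. z: viewing direction, straight out of the lens; x, y: in the plane of the glass, y level
- camera_stand: the foot and yoke of the inspection camera, 110 x 100 mm, 102 mm tall, fixed. Origin at the centre of its underside; its front, where the lens looks, is -x
- torch: yellow torch with a press button, 173 mm long, 51 mm in diameter, lying along its x; origin on the shelf under its middle (leave it)
- trowel: steel trowel with a wooden handle, 300 mm long, blade 70 mm wide, lying along its x, blade to +x (leave it)
- jar: small white ceramic jar with a blue lid, 88 mm in diameter, 104 mm tall; origin at the centre of its underside (leave it)
- scoop: aluminium scoop, 230 mm long, lying along its x, mouth to +x, 68 mm wide (leave it)
There are look-alikes about, which are no part of the job. Leave any turquoise look-alike of the pot alone.

How it is judged:
On the way, in this order (a step that is already met when the one before it is completed fails the run):
1. the pot is lifted out of the tray in the gripper with all six pebbles still in it (height (world z) of pot above 0.055 m and contact force between the fingers and pot above 1 N and distance between each of pebble1, pebble2, pebble3, pebble4, pebble5, pebble6 and pot_rim below 0.065 m and z of pebble1 in the frame of pot between 0 and 0.06 m and z of pebble2 in the frame of pot between 0 and 0.06 m and z of pebble3 in the frame of pot between 0 and 0.06 m and z of pebble4 in the frame of pot between 0 and 0.06 m and z of pebble5 in the frame of pot between 0 and 0.06 m and z of pebble6 in the frame of pot between 0 and 0.06 m), for 0.2 s.
2. all six pebbles lie in the tub while the pot is held clear of it (horizontal distance between each of pebble1, pebble2, pebble3, pebble4, pebble5, pebble6 and tub below 0.074 m and z of pebble1 in the frame of tub between 0 and 0.07 m and z of pebble2 in the frame of tub between 0 and 0.07 m and z of pebble3 in the frame of tub between 0 and 0.07 m and z of pebble4 in the frame of tub between 0 and 0.07 m and z of pebble5 in the frame of tub between 0 and 0.07 m and z of pebble6 in the frame of tub between 0 and 0.07 m and contact force between the fingers and pot above 1 N and height (world z) of pot_rim above 0.075 m), for 0.3 s.
At the end, for the whole second after the job is handed in: Held by the fingers alone and still: the centre of the pot's base is 100 to 140 mm in front of the lens, within 18 mm of the viewing axis in x and in y, its base facing the lens within 0.20 rad (any turn about that axis), and all six pebbles are in the tub (z of pot in the frame of lens between 0.1 and 0.14 m and x of pot in the frame of lens between -0.018 and 0.018 m and y of pot in the frame of lens between -0.018 and 0.018 m and angle between the z axis of pot and the z axis of lens, either way round below 0.2 rad and z of pot_rim in the frame of lens above 0.15 m and contact force between the fingers and pot above 1 N and linear speed of pot below 0.03 m/s and angular speed of pot below 0.3 rad/s and contact force between pot and tub below 0.1 N and contact force between pot and seed_tray below 0.1 N and contact force between pot and pot_b below 0.1 N and contact force between pot and pot_c below 0.1 N and contact force between pot and camera_stand below 0.1 N and horizontal distance between each of pebble1, pebble2, pebble3, pebble4, pebble5, pebble6 and tub below 0.074 m and z of pebble1 in the frame of tub between 0 and 0.07 m and z of pebble2 in the frame of tub between 0 and 0.07 m and z of pebble3 in the frame of tub between 0 and 0.07 m and z of pebble4 in the frame of tub between 0 and 0.07 m and z of pebble5 in the frame of tub between 0 and 0.07 m and z of pebble6 in the frame of tub between 0 and 0.07 m); the arm keeps its last pose, push and grip.
It fails at once if another pot, the torch, trowel, jar or scoop moved more than 25 mm (distance of any of pot_b, pot_c, torch, trowel, jar, scoop from where it was at the start of the episode above 0.025 m).
It fails at once if the tub shoved more than 30 mm or tipped (distance of tub from where it was at the start of the episode above 0.03 m or angle between tub's own z axis and vertical above 0.4 rad).
It fails at once if the inspection camera knocked out of its setting (lens moved more than 6 mm) (distance of lens from where it was at the start of the episode above 0.006 m).
It also fails if it takes over 51 s, if anything falls off the work surface, if the arm or the gripper's body presses on something with over 40 N, if the wrist force passes 120 N, or if a joint passes its speed limit or range.

## Robot

A 7-joint arm with a two-finger parallel gripper is mounted at the origin on the work surface. World frame = base frame: x ahead of the robot, y to its left, z up, the work surface at z = 0. Lengths are in m, angles in rad, forces in N, time in s.
With the tool pointing down it reaches from about 0.425 to 0.825 m from the base axis. Payload 3.6 kg.
Tool frame: the origin (TCP) lies where the fingers leave the gripper's body, on its centre line; the fingertips stand 73 mm ahead of it and the grasp point (between the pads) lies 54 mm ahead of it; x points along the fingers, y is the direction in which the jaws open and shut, and the axes are right-handed (so a half turn about x gives the same grasp; the last joint's range is limited). The gripper opens to 85 mm and grips with 20 to 120 N. Pads are 22 mm wide; open, the fingers measure 114 mm over their backs; the gripper's body (76 mm by 85 mm) begins 54 mm behind the grasp point. The pads swing forward as they close: fully open they stand 13 mm farther back than shut.
Start: joints at [-1.353, 0.615, -0.013, 1.423, 0.008, 1.103, -0.04], TCP at [0.158, 0.631, 0.304] pointing down, gripper open.
Joint ranges: [-3.12, 3.12], [-0.3, 2.06], [-1.34, 1.32], [0.26, 2.42], [-1.36, 4.5], [0.01, 1.98], [-2.84, 2.84]. Speed limits (rad/s): [2.79, 2.79, 3.14, 3.14, 3.14, 3.14, 3.14].

## Interface

Orientations are given as a unit quaternion [x, y, z, w].
In Python, from station import arm, snapshot, camera_info, ticket gives the robot as it stands. Calls block until the motion is done:
- arm.movep(position, orientation): joint-space move of the TCP to a pose.
- arm.line_to(position, velocity=0.15, ori=None): straight line of the TCP; ori=None keeps the orientation; velocity is the mean speed in m/s.
- arm.move_j(angles): joint-space move.
- arm.move_gripper(opening, effort=None): opening from 0.0 (shut) to 1.0 (fully open); effort is the grip in N (None keeps the last); returns when the fingers have stopped.
- arm.pause(seconds).
- arm.ik(position, orientation): joint angles nearest the present ones, or None.
- snapshot(name): name is "scene" or "top" or "wrist"; returns the picture (480x640x3 uint8, blue, green, red); there is no depth.
- camera_info(name): a dict with "fx", "fy", "cx", "cy" (pixels), "R" (3x3) and "t" (3): a world point X has camera coordinates R X + t; the wrist camera has in their place "T_tool_cam" (4x4, takes a point from camera to tool coordinates, whose origin is the TCP and whose axes are the tool frame's). Camera axes: x right, y down, z forward; pixel columns grow to the right and rows downward; lengths in m; the calibration is good to about 2 mm. The wrist camera is an equidistant fisheye: a pixel r from the principal point sees the ray r / f radians off the axis. A picture is of the moment at which its call begins: read the wrist's pose just before it. camera_info takes no time and is no camera call.
A pose or a line that the arm cannot do raises arm.MotionError and nothing moves.
- ticket.finish_job(): hands the job in, once; it reports no verdict.
Readings, each from a call of its own:
- arm.read_time(): time.
- arm.read_joint_positions(): joint angles.
- arm.read_dq(): joint speeds.
- arm.read_effort(): joint torques, N m.
- arm.read_tool_pos(): TCP position.
- arm.read_eef_rot(): TCP orientation.
- arm.read_ft_force(): force on the tool from outside, world axes, zero at the start.
- arm.read_wrist_torque(): the same for the moment, N m.
- arm.read_opening(): opening from 0.0 (shut) to 1.0 (fully open).
Only numpy, scipy, OpenCV 4.12 (cv2) and the standard library are available. Lean on these libraries where they do the work, as an engineer would, in place of code of your own. Each camera call takes 0.05 s, during which the arm holds its last target.

## Working session

There is one attempt and no reset: what is moved stays moved. The work goes in short steps, each a Python script; the robot and the scene stay as the last script left them, time stands still between calls to the robot, and variables do not carry over. Pictures are saved under pics/ and viewed, and the job is handed in when it is done.

```bash
ls; mkdir -p pics; python3 - <<'E'
from station import arm, snapshot, camera_info, ticket
import cv2,numpy as np
np.set_printoptions(precision=4,suppress=True)
for n in ["scene","top","wrist"]:
    cv2.imwrite(f"pics/{n}0.png",snapshot(n)); print(n,camera_info(n))
print(arm.read_time(),arm.read_tool_pos(),arm.read_eef_rot())
E
```

```text
pics
scene {'fx': 536.7437931050226, 'fy': 536.7437931050226, 'cx': 318.0001176572662, 'cy': 244.2658749618366, 'R': array([[ 0.8199,  0.5724, -0.007 ],
       [ 0.4441, -0.6438, -0.6231],
       [-0.3612,  0.5078, -0.7821]]), 't': array([-0.4892, -0.1719,  1.4355])}
top {'fx': 537.0342893961872, 'fy': 537.0342893961872, 'cx': 309.04957374651264, 'cy': 235.48168404394377, 'R': array([[ 0.0154, -0.9999,  0.0009],
       [-0.9946, -0.0155, -0.1029],
       [ 0.1029,  0.0007, -0.9947]]), 't': array([0.0611, 0.5809, 1.3324])}
wrist {'fx': 371.64829954431775, 'fy': 371.64829954431775, 'cx': 322.3539416174432, 'cy': 243.7331971555661, 'T_tool_cam': array([[ 0.0005, -0.3297,  0.9441, -0.0694],
       [ 1.    ,  0.0008, -0.0003,  0.0007],
       [-0.0006,  0.9441,  0.3297, -0.0836],
       [ 0.    ,  0.    ,  0.    ,  1.    ]])}
0.15 [0.1574 0.6302 0.303 ] [ 0.0856  0.7019 -0.087   0.7017]
```

View pics/scene0.png

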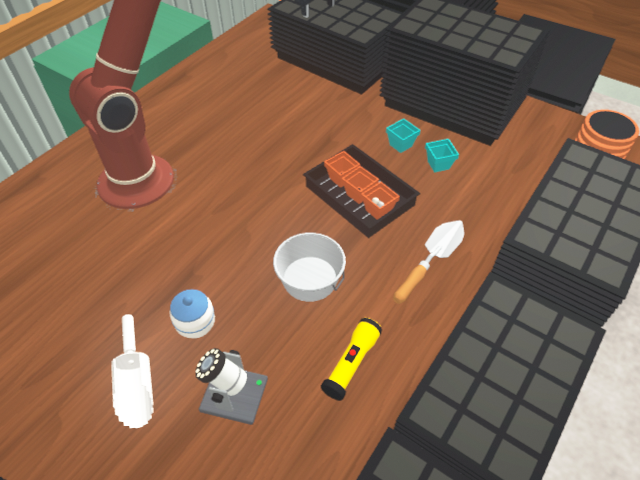

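View pics/top0.png

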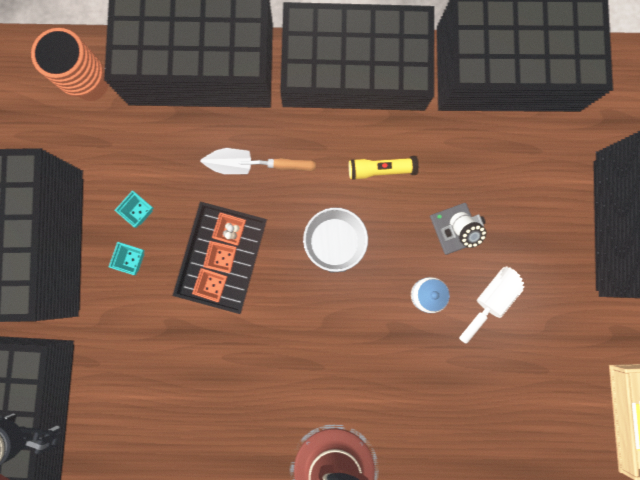

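View pics/wrist0.png

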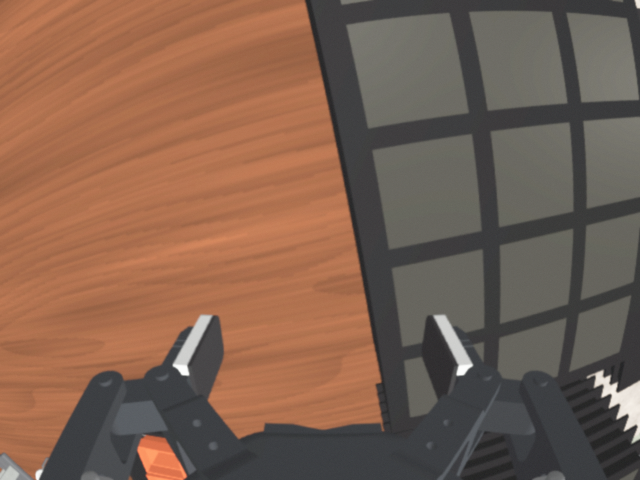

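Top view: the pebble pot is the far end of the tray row at about (229,230), the tub is at (336,240), and the inspection camera is at (468,232). Next I'll take enlarged crops.

```bash
python3 - <<'E'
import cv2,numpy as np
t=cv2.imread("pics/top0.png"); s=cv2.imread("pics/scene0.png")
def crop(im,x,y,w,h,k,f):
    c=cv2.resize(im[y:y+h,x:x+w],None,fx=k,fy=k,interpolation=cv2.INTER_CUBIC)
    for i in range(0,w,10):
        cv2.line(c,(i*k,0),(i*k,4 if i%50 else 12),(255,255,255),1)
        if i%20==0: cv2.putText(c,str(x+i),(i*k,22),0,.35,(255,255,255))
    for i in range(0,h,10):
        cv2.line(c,(0,i*k),(4,i*k),(255,255,255),1)
        if i%20==0: cv2.putText(c,str(y+i),(6,i*k+4),0,.35,(255,255,255))
    cv2.imwrite("pics/"+f,c)
crop(t,160,190,120,130,5,"t_tray.png" ) if False else crop(t,165,195,110,120,5,"t_tray.png")
crop(t,420,190,80,75,8,"t_cam.png")
crop(s,185,335,95,90,6,"s_cam.png")
crop(s,300,140,125,95,6,"s_tray.png")
crop(t,295,200,80,75,8,"t_tub.png")
E
```

```text
(no output)
```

View pics/t_tray.png

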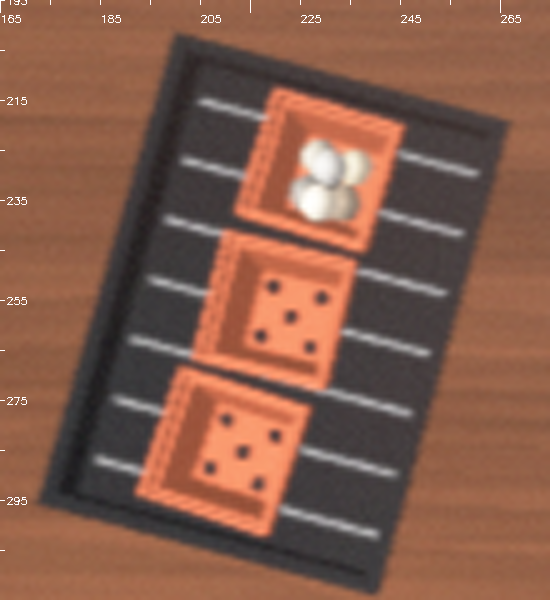

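View pics/t_cam.png

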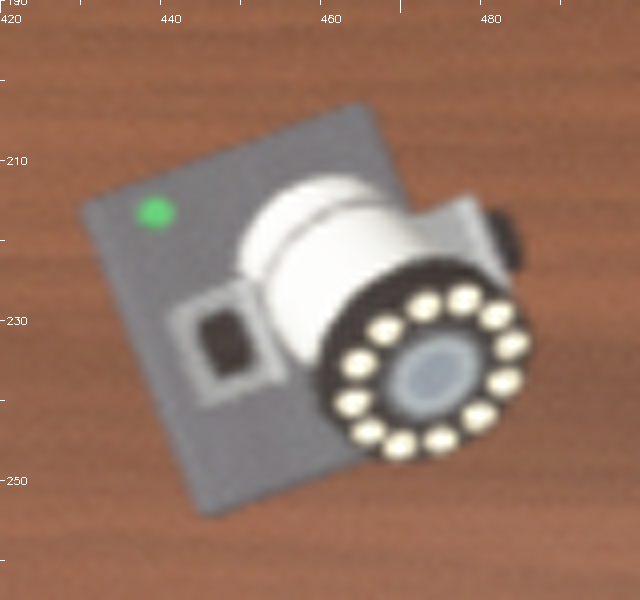

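View pics/s_cam.png

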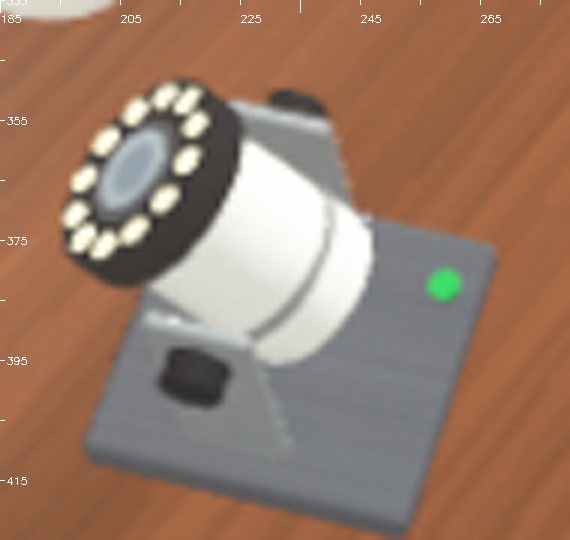

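View pics/t_tub.png

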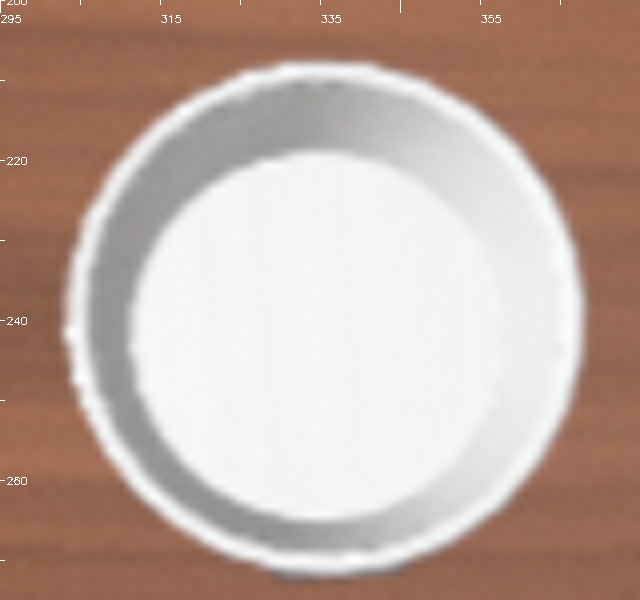

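View pics/s_tray.png

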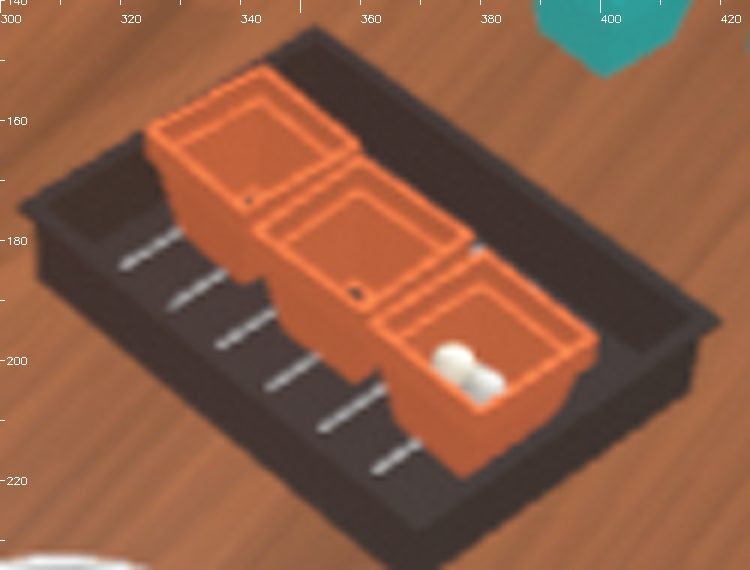

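```bash
cat > h.py <<'E'
import numpy as np
from scipy.optimize import least_squares
from scipy.spatial.transform import Rotation as R
np.set_printoptions(precision=4,suppress=True)
from station import arm, snapshot, camera_info, ticket
CI={n:camera_info(n) for n in("scene","top")}
def proj(n,X):
    c=CI[n]; P=np.atleast_2d(X)@c["R"].T+c["t"]
    return np.c_[c["fx"]*P[:,0]/P[:,2]+c["cx"],c["fy"]*P[:,1]/P[:,2]+c["cy"]]
def ray(n,p,z):
    c=CI[n]; d=c["R"].T@np.array([(p[0]-c["cx"])/c["fx"],(p[1]-c["cy"])/c["fy"],1]); o=-c["R"].T@c["t"]
    return o+d*(z-o[2])/d[2]
def tri(pt,ps):
    f=lambda X:np.r_[proj("top",X)[0]-pt,proj("scene",X)[0]-ps]
    r=least_squares(f,[.6,0,.05]); return r.x,r.fun
E
python3 - <<'E'
from h import *
tp=np.array([(275,88),(405,126),(367,252),(236,213)])/5+(165,195)
sp=np.array([(598,338),(482,410),(374,325),(482,252)])/6+(300,140)
print("pot corners top@.063"); A=np.array([ray("top",p,.063) for p in tp]); print(A,A.mean(0), [np.linalg.norm(A[i]-A[(i+1)%4]) for i in range(4)])
B=np.array([ray("scene",p,.063) for p in sp]); print(B,B.mean(0),[np.linalg.norm(B[i]-B[(i+1)%4]) for i in range(4)])
for a,b in zip(tp,sp): print(tri(a,b))
for M in(A,B):
  for i in range(4): d=M[(i+1)%4]-M[i]; print(np.degrees(np.arctan2(d[1],d[0]))%90)
# tray corners at z .045
T=np.array([ray("top",p,.045) for p in np.array([(178,35),(510,122),(380,594),(40,503)])/5+(165,195)])
print("tray",T,T.mean(0)); d=(T[0]+T[1]-T[2]-T[3]); print("tray x dir",np.degrees(np.arctan2(d[1],d[0])))
print("tub",ray("top",(335.6,239.8),.07), (ray("top",(303.2,239.8),.07)-ray("top",(367.9,239.8),.07)))
# scene rim ellipse
lt=np.array([(425,306),(463,299),(497,314),(511,345),(504,382),(480,416),(441,440),(400,446),(369,432),(352,403),(358,362),(386,330)])/8+(420,190)
ls=np.array([(167,96),(188,100),(196,124),(187,160),(165,199),(135,230),(104,245),(82,240),(75,215),(83,180),(105,141),(135,111)])/6+(185,335)
g,e=tri(np.array((434,375))/8+(420,190),np.array((133,168))/6+(185,335)); print("glass",g,e)
best=None
for sh in range(12):
  for sg in(1,-1):
    def f(p):
      n=np.array([np.cos(p[4])*np.cos(p[3]),np.cos(p[4])*np.sin(p[3]),np.sin(p[4])])
      u=np.array([-np.sin(p[3]),np.cos(p[3]),0]); v=np.cross(n,u)
      a=p[6]+np.arange(12)*np.pi/6
      X=p[:3]+p[5]*(np.outer(np.cos(a),u)+np.outer(np.sin(a),v))*1
      s=np.roll(ls,sh,axis=0)
      return np.r_[(proj("top",X)-lt).ravel(),(proj("scene",X)-s).ravel()]
    for ph in range(0,6,2):
     for az in(2.5,-2.5,3.8):
      r=least_squares(f,[*g,az,.9,.025,ph])
      if (best is None or r.cost<best[0]): best=(r.cost,sh,r.x,r.fun)
print(best[0],best[1],best[2],np.degrees(best[2][3:5]),np.abs(best[3]).max())
X=[]
for a,b in zip(lt,np.roll(ls,best[1],axis=0)): X.append(tri(a,b)[0])
X=np.array(X);c=X.mean(0);n=np.linalg.svd(X-c)[2][2];n*=np.sign(n[2]);print("tri plane",c,n,np.degrees([np.arctan2(n[1],n[0]),np.arcsin(n[2])]))
# foot corners top
F=np.array([ray("top",p,.008) for p in np.array([(360,102),(85,207),(205,515)])/8+(420,190)]); print("foot",F,np.linalg.norm(F[0]-F[1]),np.linalg.norm(F[1]-F[2]))
for i in (0,1): d=F[i+1]-F[i]; print(np.degrees(np.arctan2(d[1],d[0])))
E
```

```text
pot corners top@.063
[[0.6302 0.2923 0.063 ]
 [0.6122 0.2271 0.063 ]
 [0.5492 0.2442 0.063 ]
 [0.5675 0.3095 0.063 ]] [0.5898 0.2683 0.063 ] [np.float64(0.06758367048836313), np.float64(0.06529410774455605), np.float64(0.0678781432490596), np.float64(0.06505069423532894)]
[[0.6357 0.2916 0.063 ]
 [0.6173 0.231  0.063 ]
 [0.5572 0.2463 0.063 ]
 [0.5719 0.3072 0.063 ]] [0.5955 0.269  0.063 ] [np.float64(0.06329376766877687), np.float64(0.06201913969398283), np.float64(0.06263421495461238), np.float64(0.06574278097366436)]
(array([0.6326, 0.2943, 0.0584]), array([-0.4652, -0.6774, -0.7915,  0.1221]))
(array([0.6149, 0.2292, 0.0626]), array([-0.7728, -1.08  , -1.2594,  0.1809]))
(array([0.5526, 0.2471, 0.0589]), array([-0.9251, -1.2538, -1.5238,  0.2067]))
(array([0.5689, 0.3111, 0.0579]), array([-0.2444, -0.3446, -0.4198,  0.0613]))
74.52269323841553
74.87286495535446
74.31818581697122
74.6151862967558
73.0453493816804
75.70267286787202
76.4221418501768
76.22247733594784
tray [[0.6591 0.3451 0.045 ]
 [0.6174 0.1765 0.045 ]
 [0.3812 0.2352 0.045 ]
 [0.4233 0.405  0.045 ]] [0.5202 0.2905 0.045 ]
tray x dir -14.10651999698494
tub [0.5661 0.0046 0.07  ] [-0.0025  0.1591  0.    ]
glass [ 0.5748 -0.32    0.1193] [-0.5987 -0.5987 -0.6458  0.0355]
6.460208943884628 9 [ 0.5754 -0.3198  0.1185  3.4989 -2.2509  0.0253  4.7023] [ 200.4696 -128.9674] 0.8968227882749886
tri plane [ 0.5754 -0.3198  0.1185] [-0.59   -0.2234  0.7759] [-159.2586   50.8874]
foot [[ 0.6739 -0.3332  0.008 ]
 [ 0.6381 -0.2437  0.008 ]
 [ 0.5389 -0.2815  0.008 ]] 0.09636191207400141 0.10617945673812308
111.78854542654717
-159.17088202032514
```

```bash
cat >> h.py <<'E'
H=0.048; LG=0.054
# pot frame: origin base centre. tool in pot frame with lean a about pot y; s=+1: tool y=+pot y, s=-1: tool y=-pot y
def T_pt(s,a=0):
    x=np.array([np.sin(a),0,-np.cos(a)]); y=np.array([0,s,0.]); M=np.c_[x,y,np.cross(x,y)]
    return M, np.array([0,0,H])-LG*x
def tool(p,Rp,s,a=0):
    M,o=T_pt(s,a); return p+Rp@o, R.from_matrix(Rp@M).as_quat()
LENS=np.array([.5748,-.320,.119]); 
def axis(az,el): az,el=np.radians([az,el]); return np.array([np.cos(el)*np.cos(az),np.cos(el)*np.sin(az),np.sin(el)])
N=axis(-159.3,51)
def basis(n,th):  # pot rotation with z=n, spun th about it
    u=np.cross([0,0,1.],n); u/=np.linalg.norm(u); v=np.cross(n,u)
    x=np.cos(th)*u+np.sin(th)*v; return np.c_[x,np.cross(n,x),n]
E
python3 - <<'E'
from h import *
print(R.from_quat(arm.read_eef_rot()).as_matrix())
P=np.array([.591,.268,.003]); Rp=basis(np.array([1e-9,0,1]),0)
Rp=R.from_euler('z',-15,degrees=True).as_matrix()
for s in(1,-1):
  for dz in (0,.15): print("grasp",s,dz,arm.ik(*tool(P+[0,0,dz],Rp,s)))
print("final")
for d in range(0,360,20):
  q=arm.ik(*tool(LENS+.12*N,basis(N,np.radians(d)),1))
  if q is not None: print(d,np.array(q))
print("pour") # pot z heading: pot z points to heading hd, down by tilt-90
for tilt in (105,120,135):
  for hd in range(0,360,30):
    for s in(1,-1):
      z=axis(hd,90-tilt); y=axis(hd+90,0); Rp=np.c_[np.cross(y,z),y,z]
      rim=np.array([.566,.005,.17]); q=arm.ik(*tool(rim-.06*z,Rp,s))
      if q is not None: print(tilt,hd,s,np.array(q))
E
```

```text
[[-0.0005  0.2423  0.9702]
 [-0.002   0.9702 -0.2423]
 [-1.     -0.002   0.    ]]
grasp 1 0 [-0.4527  0.8387 -0.0117  1.6042  0.0135  0.6988  0.8381]
grasp 1 0.15 [-0.4812  0.6579  0.0381  1.4897 -0.0278  0.9945  0.8731]
grasp -1 0 [-0.9997  1.1443  1.1297  1.6233 -1.1257  1.1485 -1.403 ]
grasp -1 0.15 [-1.0002  0.9127  1.1323  1.5079 -0.8482  1.2695 -1.5914]
final
0 [ 0.7792  0.4995  0.1775  1.8788 -1.0533  0.8792  2.0413]
20 [ 0.9082  0.4949 -0.0124  1.8746 -0.9713  0.8036  2.3212]
40 [ 1.1627  0.5209 -0.3902  1.8665 -0.7564  0.667   2.4824]
60 [ 1.2829  0.553  -0.5781  1.8629 -0.6048  0.6063  2.6953]
80 [ 0.3202  0.6637  0.9422  1.8924 -1.3228  1.2912 -2.6407]
100 [ 0.3202  0.6637  0.9422  1.8924 -1.3228  1.2912 -2.2916]
120 [ 0.3202  0.6637  0.9422  1.8924 -1.3228  1.2912 -1.9425]
140 [ 0.3202  0.6637  0.9422  1.8924 -1.3228  1.2912 -1.5935]
160 [ 0.3202  0.6637  0.9422  1.8924 -1.3228  1.2912 -1.2444]
180 [ 0.3202  0.6637  0.9422  1.8924 -1.3228  1.2912 -0.8954]
200 [ 0.3202  0.6637  0.9422  1.8924 -1.3228  1.2912 -0.5463]
220 [ 0.3202  0.6637  0.9422  1.8924 -1.3228  1.2912 -0.
[... 3095 characters left out ...]
1.0776 -1.4303]
135 150 1 [-1.1006  2.0255  1.1204  2.0867  1.4341  1.0603  0.8636]
135 150 -1 [-1.1006  2.0255  1.1204  2.0867  1.4341  1.0603 -2.278 ]
135 180 1 [-0.8042  1.9128  0.9295  2.1714  1.7094  1.7725  0.1942]
135 180 -1 [ 0.6539  1.8161 -0.907   2.1343  4.4702  1.9187 -0.2036]
135 240 1 [ 0.8222  1.6108 -0.7756  1.8432 -1.3342  1.5317  1.6558]
135 240 -1 [ 0.8222  1.6108 -0.7756  1.8432 -1.3342  1.5317 -1.4858]
135 270 1 [ 0.7767  1.6218 -0.851   1.5699 -1.0095  1.641   1.0414]
135 270 -1 [ 0.6389  1.5073 -0.5842  1.5743 -1.165   1.8719 -1.967 ]
135 300 1 [ 0.6594  1.6782 -0.9657  1.296  -0.7938  1.9092  0.5326]
135 300 -1 [ 0.6594  1.6782 -0.9657  1.296  -0.7938  1.9092 -2.609 ]
```

```bash
cat > fit.py <<'E'
from h import *
import itertools
rng=np.random.default_rng(0)
S=[]
S.append((arm.read_joint_positions(),arm.read_tool_pos(),arm.read_eef_rot()))
while len(S)<120:
    az=rng.uniform(-1.4,1.4);r=rng.uniform(.4,.75);p=[r*np.cos(az),r*np.sin(az),rng.uniform(.12,.4)]
    x=axis(np.degrees(az)+rng.uniform(-90,90),rng.uniform(-90,30)); y=np.cross(x,rng.normal(size=3));y/=np.linalg.norm(y)
    q=R.from_matrix(np.c_[x,y,np.cross(x,y)]).as_quat()
    j=arm.ik(p,q)
    if j is not None: S.append((np.array(j),np.array(p),q))
Q=np.array([s[0] for s in S]);P=np.array([s[1] for s in S]);O=R.from_quat([s[2] for s in S])
def fk(par,Q):
    par=np.asarray(par); n=len(Q); Rm=R.identity(n) if False else R.from_rotvec(np.zeros((n,3))); p=np.zeros((n,3))
    for i in range(7):
        w=par[6*i:6*i+3];c=par[6*i+3:6*i+6]; w=w/np.linalg.norm(w)
        r=R.from_rotvec(Q[:,i:i+1]*w)
        # T = T * (rot about point c)
        p=p+Rm.apply(c-r.apply(c)); Rm=Rm*r
    p=p+Rm.apply(par[42:45]); Rm=Rm*R.from_rotvec(par[45:48]); return p,Rm
def res(par,Q=Q,P=P,O=O):
    p,r=fk(par,Q); return np.r_[(p-P).ravel(),.3*(r.as_matrix()-O.as_matrix()).ravel()]
best=None
for s3,s5,s7 in itertools.product((-1,1),repeat=3):
  for a in range(4):
    par=[]
    for w,z in(((0,0,-1),0),((0,1,0),.3),((0,0,s3),.4),((0,1,0),.65),((0,0,s5),.8),((0,1,0),1.),((0,0,s7),1.1)): par+=[*w,0,0,z]
    par+=[0,0,1.2]; Rh=R.from_euler('z',a*90,degrees=True)*R.from_euler('y',-90,degrees=True); par+=list(Rh.as_rotvec())
    r=least_squares(res,par,max_nfev=25)
    if best is None or r.cost<best[0]: best=(r.cost,r.x); print(s3,s5,s7,a,r.cost)
    if r.cost<1e-3: break
  if best[0]<1e-3: break
r=least_squares(res,best[1],max_nfev=300); print(r.cost,np.abs(r.fun).max())
np.save("fk.npy",r.x); x=r.x[:42].reshape(7,6); print(np.c_[x[:,:3]/np.linalg.norm(x[:,:3],axis=1)[:,None],x[:,3:]]); print(r.x[42:])
E
time python3 fit.py
```

```text
-1 -1 -1 0 1.121744777938296e-19
1.121744777938296e-19 5.3921367371145834e-11
[[ 0.     -0.     -1.     -0.     -0.     -0.128 ]
 [ 0.      1.     -0.      0.      0.4455  0.2556]
 [ 0.     -0.     -1.      0.     -0.0122 -0.7485]
 [ 0.      1.     -0.     -0.     -0.6206  0.8058]
 [ 0.     -0.     -1.     -0.     -0.0215  0.94  ]
 [-0.      1.     -0.      0.     -0.527   1.178 ]
 [-0.     -0.     -1.     -0.     -0.0219  0.0541]]
[-0.     -0.0219  1.4113  1.2092 -1.2092  1.2092]
real	0m12.309s
user	0m10.739s
sys	0m0.335s
```

```bash
cat >> h.py <<'E'
PAR=np.load("fk.npy").reshape(8,6)
LO=np.array([-3.12,-.3,-1.34,.26,-1.36,.01,-2.84]);HI=np.array([3.12,2.06,1.32,2.42,4.5,1.98,2.84])
def fk(q,full=False):
    Rm=np.eye(3);p=np.zeros(3);out=[]
    for i in range(7):
        w=PAR[i,:3]/np.linalg.norm(PAR[i,:3]);c=PAR[i,3:]
        r=R.from_rotvec(w*q[i]).as_matrix(); p=p+Rm@(c-r@c);Rm=Rm@r
        if i==2: out.append(p+Rm@[0,0,.806])
        if i==4: out.append(p+Rm@[0,-.0219,1.178])
    p=p+Rm@PAR[7,:3]; M=Rm@R.from_rotvec(PAR[7,3:]).as_matrix()
    return (p,M,out) if full else (p,M)
def ikn(p,quat,seed,pref=None,w=.003):
    M=R.from_quat(quat).as_matrix(); pref=seed if pref is None else pref
    def f(q):
        a,B=fk(q); return np.r_[(a-p)*5,R.from_matrix(B@M.T).as_rotvec(),w*(q-pref)]
    s=np.clip(seed,LO+.03,HI-.03); r=least_squares(f,s,bounds=(LO+.02,HI-.02),max_nfev=60)
    # polish w/o regularisation error
    q=r.x; f0=lambda q:f(q)[:6]
    r=least_squares(lambda q:np.r_[f(q)[:6],1e-6*(q-r.x)],q,bounds=(LO+.02,HI-.02),max_nfev=60)
    return r.x,np.abs(f0(r.x)).max()
def pourR(hd,tilt):
    z=axis(hd,90-tilt);y=axis(hd+90,0);return np.c_[np.cross(y,z),y,z]
def pour_pose(hd,tilt,lip):
    # lip: world position of lowest rim edge centre (pot +x side)
    Rp=pourR(hd,tilt); return lip-Rp@[.03,0,.06],Rp
E
cat > plan.py <<'E'
from h import *
import sys
P=np.array([.592,.268,.003]);Rp=R.from_euler('z',-15,degrees=True).as_matrix()
q0=arm.read_joint_positions()
qg=arm.ik(*tool(P,Rp,1)); 
ql,e=ikn(*tool(P+[0,0,.15],Rp,1),qg); print("lift",ql,e)
rng=np.random.default_rng(1)
def body(q):
    p,M,o=fk(q,True)
    c=np.array([p+M@[x,y,z] for x in(-.12,0) for y in(-.043,.043) for z in(-.04,.04)])
    return o[0],o[1],c,p+M@[-.07,0,-.1]
for hd in range(0,360,15):
  best=None
  for k in range(25):
    s=rng.uniform(LO,HI) if k else ql
    p,Rq=pour_pose(hd,120,np.array([.566,.005,.15]))
    q,e=ikn(*tool(p,Rq,1),s,ql,.02)
    if e>1e-3: continue
    c=np.abs(q-ql).max()
    if best is None or c<best[0]: best=(c,q)
  if best:
    q=best[1];el,wr,b,cam=body(q);print(hd,round(best[0],2),q,"el",el,"wr",wr,"minbody",b[:,2].min(),"cam",cam)
E
python3 plan.py
```

```text
lift [-0.4526  0.6592 -0.0107  1.4857  0.0078  0.9967  0.8437] 1.018846118583383e-10
60 1.72 [-0.7095  1.5528  0.8373  1.25    0.6698  1.96    2.5605] el [0.4203 0.3556 0.2565] wr [0.6927 0.2245 0.0384] minbody 0.06033974596215633 cam [0.647  0.1453 0.2066]
75 1.36 [-0.665   1.4072  0.4884  1.4182  0.9334  1.96    2.2024] el [0.4289 0.3346 0.3396] wr [0.6316 0.2498 0.0384] minbody 0.0603397459634447 cam [0.6079 0.1615 0.2066]
90 1.14 [-0.7013  1.3593  0.4057  1.5984  1.0831  1.8583  1.9796] el [0.4126 0.3471 0.3664] wr [0.566  0.2584 0.0384] minbody 0.06033974596215949 cam [0.566  0.167  0.2066]
105 1.2 [-0.7867  1.3581  0.4465  1.782   1.2063  1.6997  1.769 ] el [0.3816 0.3809 0.3666] wr [0.5005 0.2498 0.0384] minbody 0.06033974596215788 cam [0.5241 0.1615 0.2066]
120 1.36 [-0.8421  1.3763  0.4755  1.9597  1.3723  1.6048  1.501 ] el [0.3613 0.4028 0.3565] wr [0.4393 0.2245 0.0383] minbody 0.0603397459621523 cam [0.485  0.1453 0.2066]
135 1.56 [-0.847   1.4132  0.4835  2.123   1.5704  1.6208  1.1863] el [0.3616 0.407  0.3364] wr [0.3869 0.1842 0.0383] minbody 0.060339745962111765 cam
[... 1123 characters left out ...]
4  1.7728 -1.2811  1.668   1.3793] el [ 0.4047 -0.3513  0.3811] wr [ 0.5004 -0.2398  0.0383] minbody 0.06033974596317737 cam [ 0.5241 -0.1515  0.2066]
270 1.12 [ 0.6709  1.3712 -0.4981  1.5897 -1.1146  1.7641  1.1298] el [ 0.4207 -0.3358  0.3704] wr [ 0.5659 -0.2484  0.0383] minbody 0.06033974596216819 cam [ 0.566  -0.157   0.2066]
285 1.04 [ 0.592   1.3966 -0.4935  1.4078 -0.9999  1.9289  0.9347] el [ 0.4482 -0.3031  0.3567] wr [ 0.6315 -0.2398  0.0383] minbody 0.060339745962172994 cam [ 0.6079 -0.1515  0.2066]
300 1.07 [ 0.6209  1.5153 -0.7837  1.228  -0.7593  1.96    0.608 ] el [ 0.4445 -0.3223  0.2948] wr [ 0.6927 -0.2145  0.0383] minbody 0.06033974597650067 cam [ 0.647  -0.1353  0.2066]
```

```bash
sed -i 's/^H=0.048; LG=0.054/H=0.048; LG=0.054; AL=np.radians(20)/; s/s,a=0):/s,a=AL):/' h.py; sed -i 's/\.566,\.005,\.15/.566,.005,.13/; s/print(hd/print("tcp",fk(q)[0],hd/' plan.py; grep -n "AL" h.py; python3 plan.py
```

```text
16:H=0.048; LG=0.054; AL=np.radians(20)
18:def T_pt(s,a=AL):
21:def tool(p,Rp,s,a=AL):
lift [-0.6734  0.5772  0.1609  1.7269  0.2836  0.6186  0.547 ] 5.0926362366798075e-11
tcp [0.5949 0.055  0.1526] 60 1.81 [-0.612   1.3572  0.5401  1.2152  0.6241  1.96    2.3534] el [0.4424 0.3084 0.3661] wr [0.7098 0.254  0.1121] minbody 0.09237366907900033 cam [0.638  0.1298 0.2389]
tcp [0.581  0.0608 0.1526] 75 1.59 [-0.6112  1.261   0.3175  1.4093  0.8563  1.8575  2.1415] el [0.4306 0.301  0.4198] wr [0.6405 0.2827 0.1121] minbody 0.0923736690797685 cam [0.6033 0.1442 0.2389]
tcp [0.566  0.0628 0.1526] 90 1.49 [-0.7301  1.2297  0.3817  1.6169  0.9704  1.6273  2.0348] el [0.3882 0.3463 0.4354] wr [0.566  0.2925 0.1121] minbody 0.09237366907899394 cam [0.566  0.1491 0.2389]
tcp [0.551  0.0608 0.1526] 105 1.32 [-0.843   1.2206  0.455   1.8268  1.1297  1.4096  1.8624] el [0.3461 0.3866 0.4394] wr [0.4916 0.2828 0.1121] minbody 0.09237366907899541 cam [0.5287 0.1442 0.2389]
tcp [0.5371 0.055  0.1526] 120 1.08 [-0.9362  1.2428  0.5324  2.0333  1.3659  1.2379  1.5949] el [0.3114 0.4202 0.4271] wr [0.4
[... 1256 characters left out ...]
121] minbody 0.09237366907925654 cam [ 0.5287 -0.1342  0.2389]
tcp [ 0.566  -0.0528  0.1526] 270 1.39 [ 0.7155  1.2472 -0.5007  1.6105 -0.9808  1.5165  1.0502] el [ 0.3915 -0.3422  0.4362] wr [ 0.5659 -0.2825  0.1121] minbody 0.09237366907900835 cam [ 0.566  -0.1391  0.2389]
tcp [ 0.581  -0.0508  0.1526] 285 1.29 [ 0.6193  1.2844 -0.4823  1.4044 -0.8352  1.7305  0.9035] el [ 0.4278 -0.3067  0.4165] wr [ 0.6404 -0.2727  0.1121] minbody 0.09237366907904362 cam [ 0.6033 -0.1342  0.2389]
tcp [ 0.5949 -0.045   0.1526] 300 1.34 [ 0.5107  1.3297 -0.4613  1.2058 -0.7282  1.96    0.8119] el [ 0.4645 -0.2617  0.3923] wr [ 0.7097 -0.244   0.1121] minbody 0.0923736690870273 cam [ 0.638  -0.1198  0.2389]
```

```bash
cat > plan2.py <<'E'
from h import *
import pickle
P=np.array([.592,.268,.003]);Rp=R.from_euler('z',-15,degrees=True).as_matrix()
qg=arm.ik(*tool(P,Rp,1)); qg,e=ikn(*tool(P,Rp,1),qg); ql,e=ikn(*tool(P+[0,0,.15],Rp,1),qg)
ql=np.array([-0.6734,0.5772,0.1609,1.7269,0.2836,0.6186,0.547])
M,_=T_pt(1)
def pot(q):
    p,B=fk(q); Rq=B@M.T; return p-Rq@T_pt(1)[1],Rq
def tilt(q): return np.degrees(np.arccos(pot(q)[1][2,2]))
rng=np.random.default_rng(2)
for hd in (110,125,140):
  h=axis(hd,0); seed={110:[-.87,1.22,.48,1.9,1.2,1.35,1.77],125:[-0.9362,1.2428,0.5324,2.0333,1.3659,1.2379,1.5949],140:[-.92,1.29,.53,2.28,1.8,1.3,1.1]}[hd]
  q=np.array(seed);path=[]
  for t in range(120,10,-5):
    lip=np.array([.566,.005,.14])-h*.02+[0,0,max(0,(90-t))*.001]
    p,Rq=pour_pose(hd,t,lip); q,e=ikn(*tool(p,Rq,1),q)
    path.append((t,q)); 
    if t%20==0: print(hd,t,q,e>1e-4,"tcp",fk(q)[0],"wr",fk(q,True)[2][1])
  for t,q in path:
    if t in(80,70,60,50,40,30,20):
      tt=[tilt(ql+(q-ql)*s) for s in np.linspace(0,1,21)]; zz=[pot(ql+(q-ql)*s)[0] for s in np.linspace(0,1,6)]
      print("  via",t,"max tilt",max(tt),np.round(tt[::4]),"maxdq",np.abs(q-ql).max(), np.round(np.array(zz)[:,2],2))
E
python3 plan2.py
```

```text
110 120 [-0.8483  1.2075  0.4926  1.9128  1.2379  1.33    1.7751] False tcp [0.5531 0.0405 0.1626] wr [0.4745 0.2564 0.1221]
110 100 [-0.7693  0.9839  0.4032  1.9587  1.2423  1.1339  1.8979] False tcp [0.5569 0.03   0.181 ] wr [0.4784 0.2459 0.2215]
110 80 [-0.6243  0.7724  0.2997  1.9589  1.1583  0.946   2.1292] False tcp [0.5627 0.0142 0.2045] wr [0.4936 0.204  0.3211]
110 60 [-0.3874  0.6081  0.1378  1.8994  0.9138  0.8199  2.509 ] False tcp [ 0.5697 -0.005   0.2313] wr [0.5184 0.1359 0.4101]
110 40 [ 0.1032  0.5623 -0.3575  1.7878  0.7063  0.8984  2.82  ] False tcp [ 0.577  -0.0253  0.2508] wr [0.5497 0.0497 0.4701]
110 20 [ 0.6574  0.8122 -1.1454  1.651   0.785   1.2093  2.82  ] False tcp [ 0.5839 -0.0441  0.263 ] wr [ 0.5839 -0.0442  0.4963]
  via 80 max tilt 80.00000000002402 [ 0. 19. 37. 54. 69. 80.] maxdq 1.5821628591258223 [0.15 0.13 0.12 0.13 0.15 0.17]
  via 70 max tilt 70.00000000010348 [ 0. 17. 33. 48. 61. 70.] maxdq 1.7564807918427547 [0.15 0.14 0.13 0.14 0.15 0.17]
  via 60 max tilt 60.000000000463196 [ 0. 15. 30. 42. 53. 60.] maxdq 1.9620480314424773 [0.15 0.14 0.14 
[... 2967 characters left out ...]
lt 70.00541215709053 [ 0. 21. 41. 57. 67. 70.] maxdq 1.6535158973704258 [0.15 0.15 0.16 0.17 0.17 0.17]
  via 60 max tilt 60.00000000000036 [ 0. 17. 33. 47. 57. 60.] maxdq 2.0355947977271254 [0.15 0.15 0.16 0.16 0.17 0.17]
  via 50 max tilt 50.00000000011638 [ 0. 14. 27. 37. 45. 50.] maxdq 2.2729999986101785 [0.15 0.14 0.14 0.14 0.15 0.16]
  via 40 max tilt 41.73379578023739 [ 0. 19. 30. 34. 36. 42.] maxdq 2.2729999999999344 [0.15 0.1  0.08 0.09 0.11 0.16]
  via 30 max tilt 36.354060406011435 [ 0. 18. 28. 32. 32. 36.] maxdq 2.2729999999999992 [0.15 0.1  0.08 0.09 0.11 0.16]
  via 20 max tilt 30.337342969583844 [ 0. 17. 27. 29. 29. 30.] maxdq 2.2729999999999984 [0.15 0.1  0.08 0.08 0.11 0.15]
```

```bash
sed -i 's/^H=0.048/H=0.045/' h.py; cat >> h.py <<'E'
P0=np.array([.5915,.269,.003]);RP0=R.from_euler('z',-15,degrees=True).as_matrix()
E
python3 - <<'E'
from h import *
import cv2
qg=np.array([-0.6734,0.5772,0.1609,1.7269,0.2836,0.6186,0.547])
qp,e=ikn(*tool(P0+[0,0,.12],RP0,1),qg)
qq,e2=ikn(*tool(P0,RP0,1),qp)
print(qp,e,qq,e2, arm.read_opening())
arm.move_j(list(qp)); print(arm.read_time(),arm.read_tool_pos(),fk(qp)[0])
p=arm.read_tool_pos();o=arm.read_eef_rot()
im=snapshot("wrist"); cv2.imwrite("pics/w1.png",im)
np.savez("w1.npz",p=p,o=o)
# predicted pixel of rim corners
c=camera_info("wrist");T=np.array(c["T_tool_cam"]);Mt=R.from_quat(o).as_matrix()
for l in([.033,.033,.06],[-.033,.033,.06],[-.033,-.033,.06],[.033,-.033,.06],[0,0,.004]):
    X=P0+RP0@l; t=Mt.T@(X-p); k=T[:3,:3].T@(t-T[:3,3]); r=np.hypot(k[0],k[1]);th=np.arctan2(r,k[2]); u=c["cx"]+c["fx"]*th*k[0]/r;v=c["cy"]+c["fy"]*th*k[1]/r
    print(l,u,v); cv2.circle(im,(int(u),int(v)),3,(0,255,0),1)
cv2.imwrite("pics/w1p.png",im)
E
```

```text
[-0.6832  0.6207  0.1745  1.7595  0.2932  0.545   0.5216] 7.625289288881731e-12 [-0.7212  0.8081  0.2394  1.8344  0.301   0.2884  0.455 ] 2.2661789111921848e-10 0.9982423972693998
2.2 [0.5731 0.2757 0.2188] [0.5737 0.2738 0.2187]
[0.033, 0.033, 0.06] 367.57698978540833 241.78800251830225
[-0.033, 0.033, 0.06] 375.95524104417615 151.36156589993578
[-0.033, -0.033, 0.06] 259.76764344129265 151.26044233097522
[0.033, -0.033, 0.06] 268.7559174206908 241.56823925991517
[0, 0, 0.004] 318.6299967796298 159.15653841650646
```

View pics/w1p.png

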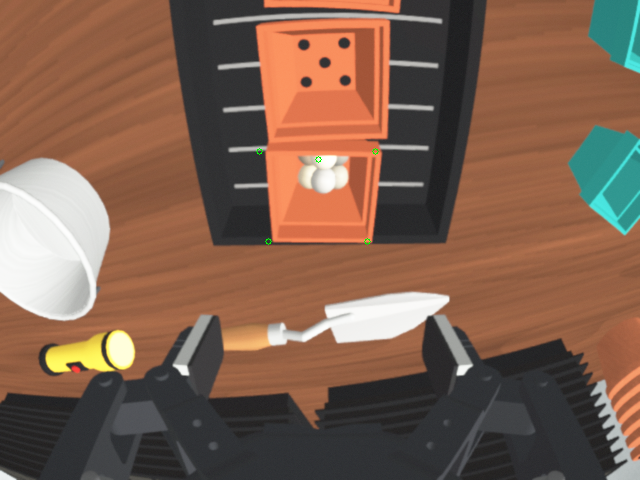

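```bash
python3 - <<'E'
import cv2
im=cv2.imread("pics/w1.png")[130:255,250:400]
cv2.imwrite("pics/w1c.png",cv2.resize(im,None,fx=5,fy=5,interpolation=cv2.INTER_CUBIC)[:600])
E
```

```text
(no output)
```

View pics/w1c.png

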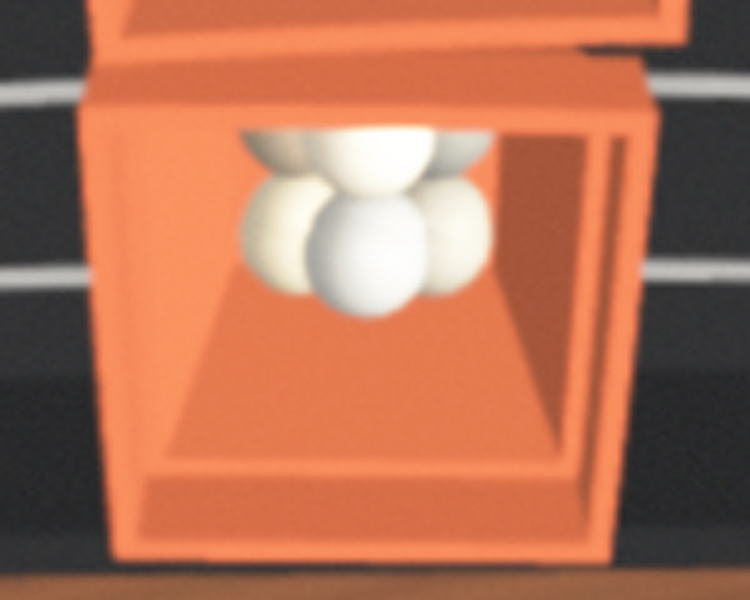

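```bash
cat >> h.py <<'E'
def wproj(p,o,X):
    c=camera_info("wrist");T=np.array(c["T_tool_cam"]);Mt=R.from_quat(o).as_matrix()
    k=((np.atleast_2d(X)-p)@Mt-T[:3,3])@T[:3,:3]; r=np.hypot(k[:,0],k[:,1]);th=np.arctan2(r,k[:,2])
    return np.c_[c["cx"]+c["fx"]*th*k[:,0]/r,c["cy"]+c["fy"]*th*k[:,1]/r]
E
python3 - <<'E'
from h import *
d=np.load("w1.npz");L=np.array([[-.033,-.033,.06],[-.033,.033,.06],[.033,.033,.06],[.033,-.033,.06]])
ob=np.array([(266,150.6),(381.6,151.6),(372.4,242.6),(272.4,242)])
f=lambda v:(wproj(d["p"],d["o"],np.array([v[0],v[1],.003])+L@R.from_euler('z',v[2]).as_matrix().T)-ob).ravel()
r=least_squares(f,[.59,.27,-.26]);print(r.x,np.degrees(r.x[2]),r.fun)
print(arm.read_tool_pos(),arm.read_eef_rot(),d["p"],arm.read_joint_positions(),fk(arm.read_joint_positions())[0])
E
```

```text
[ 0.5924  0.272  -0.269 ] -15.41032562381904 [-0.351   0.2816  0.2124  0.4333 -0.521  -0.4282  0.678  -0.6026]
[0.5731 0.2756 0.2188] [ 0.0746  0.5688 -0.1055  0.8122] [0.5731 0.2757 0.2188] [-0.6848  0.6206  0.173   1.7589  0.2931  0.545   0.5215] [0.5731 0.2756 0.2188]
```

```bash
cat >> h.py <<'E'
P0=np.array([.5922,.2712,.003]);RP0=R.from_euler('z',-15.3,degrees=True).as_matrix()
E
python3 - <<'E'
from h import *
import cv2
p,o=tool(P0+[0,-.0015,0],RP0,1)
arm.line_to(list(p),velocity=.1,ori=list(o)); print(arm.read_time(),arm.read_tool_pos(),p,arm.read_ft_force())
cv2.imwrite("pics/w2.png",snapshot("wrist"))
E
```

```text
3.6 [0.5749 0.2747 0.0995] [0.5744 0.2746 0.0987] [-0.0993 -0.1016 -0.6392]
```

View pics/w2.png

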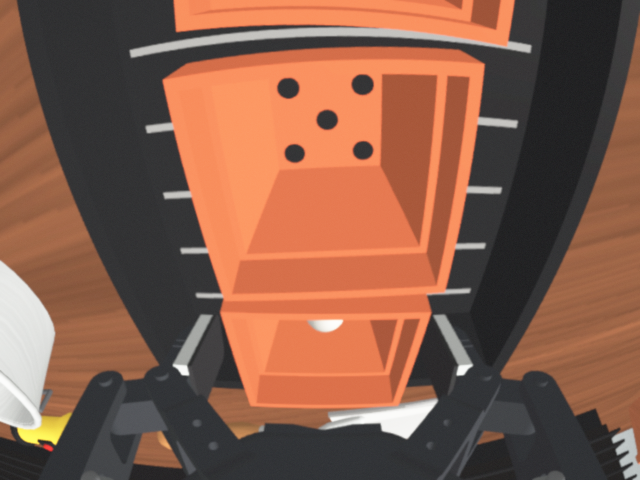

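The pot's collar sits between the pads, which are at about columns 210 and 435. I'll grip and lift now.

```bash
python3 - <<'E'
from h import *
import cv2
arm.move_gripper(0.0,effort=40); print(arm.read_time(),arm.read_opening(),arm.read_ft_force())
p=arm.read_tool_pos()
arm.line_to(list(p+[0,0,.03]),velocity=.06); print(arm.read_time(),arm.read_opening(),arm.read_ft_force())
arm.line_to(list(p+[0,0,.15]),velocity=.15); arm.pause(.3)
print(arm.read_time(),arm.read_opening(),arm.read_ft_force(),arm.read_joint_positions(),arm.read_tool_pos())
for n in("wrist","scene","top"): cv2.imwrite(f"pics/{n}3.png",snapshot(n))
E
python3 -c "
import cv2
a=cv2.imread('pics/wrist3.png');b=cv2.imread('pics/scene3.png')[80:320,250:450];cv2.imwrite('pics/m3.png',cv2.hconcat([cv2.resize(a,(400,300)),cv2.resize(b,(250,300))]))"
```

```text
3.9667 0.7664839365074957 [-1.4407  0.4344  3.4542]
4.6333 0.7675919331638087 [-0.0091  0.3142 -0.997 ]
5.8833 0.7668787439832828 [-0.0571 -0.494  -1.831 ] [-0.6771  0.5836  0.1625  1.7245  0.2843  0.6183  0.5381] [0.5746 0.2747 0.2488]
```

View pics/m3.png

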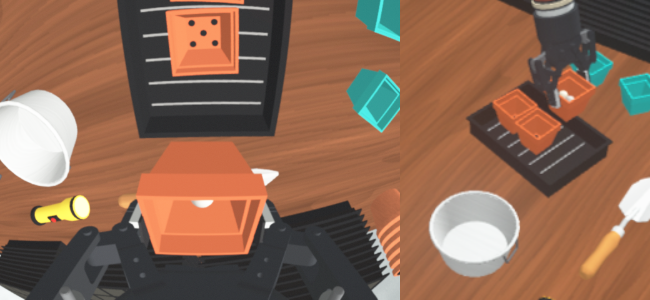

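```bash
cat > pour.py <<'E'
from h import *
import sys
M,o_=T_pt(1)
def pot(q):
    p,B=fk(q); Rq=B@M.T; return p-Rq@o_,Rq
def tilt(q): return np.degrees(np.arccos(pot(q)[1][2,2]))
ql=np.array(arm.read_joint_positions()); hd=125;h=axis(hd,0)
q=np.array([-0.9136,1.2351,0.5567,2.1031,1.5177,1.2144,1.4728]);path={}
for t in range(118,49,-1):
    lip=np.array([.566,.005,.145])-h*.022+[0,0,max(0,(90-t))*.001]
    p,Rq=pour_pose(hd,t,lip); q,e=ikn(*tool(p,Rq,1),q); assert e<1e-4
    path[t]=q
np.save("path.npy",np.array([[t,*path[t]] for t in path]))
print(path[55],path[118])
for s in np.linspace(0,1,11):
    q=ql+(path[55]-ql)*s; p,Rq=pot(q); print(round(s,1),"tilt",round(tilt(q)),"pot",p,"rim",p+Rq@[0,0,.06],"tcp",fk(q)[0],"minpotcorner",min((p+Rq@[x,y,0])[2] for x in(-.03,.03) for y in(-.03,.03)))
for t in(118,100): print(t,fk(path[t],True)[0],fk(path[t],True)[2],pot(path[t])[0])
E
python3 pour.py
```

```text
[-0.3416  0.5463  0.1571  1.9506  0.9323  0.6086  2.7627] [-0.9025  1.1982  0.5578  2.1135  1.5421  1.1905  1.4877]
0.0 tilt 0 pot [0.5925 0.2699 0.1535] rim [0.5925 0.2699 0.2135] tcp [0.5747 0.2748 0.2493] minpotcorner 0.15350851433558974
0.1 tilt 7 pot [0.5979 0.2308 0.1519] rim [0.5984 0.2384 0.2114] tcp [0.5802 0.2438 0.2469] minpotcorner 0.1480412940190599
0.2 tilt 15 pot [0.6027 0.1922 0.1514] rim [0.6026 0.2073 0.2095] tcp [0.5844 0.2132 0.2449] minpotcorner 0.14278689161158864
0.3 tilt 22 pot [0.6069 0.1544 0.1521] rim [0.6054 0.1765 0.2079] tcp [0.5873 0.183  0.2433] minpotcorner 0.13813703721936516
0.4 tilt 28 pot [0.6105 0.1178 0.1538] rim [0.6066 0.1461 0.2065] tcp [0.5891 0.1532 0.2421] minpotcorner 0.13448101259226497
0.5 tilt 35 pot [0.6135 0.0826 0.1562] rim [0.6065 0.1161 0.2054] tcp [0.5898 0.1241 0.2412] minpotcorner 0.13216372653041103
0.6 tilt 41 pot [0.6159 0.049  0.159 ] rim [0.605  0.0865 0.2046] tcp [0.5894 0.0955 0.2406] minpotcorner 0.13144787876715053
0.7 tilt 46 pot [0.6175 0.0172 0.1621] rim [0.6024 0.0573 0.2041] tcp [0.5879 0.0675 0.2402] minpotcorner 0.13248371181552013
0.8 tilt 50 pot [ 0.6183 -0.0128  0.1651] rim [0.5987 0.0286 0.2039] tcp [0.5855 0.0403 0.24  ] minpotcorner 0.13528913269334944
0.9 tilt 53 pot [ 0.618  -0.041   0.1679] rim [0.594  0.0004 0.2041] tcp [0.5821 0.0139 0.24  ] minpotcorner 0.13974202071426933
1.0 tilt 55 pot [ 0.6167 -0.0674  0.1702] rim [ 0.5885 -0.0271  0.2046] tcp [ 0.5778 -0.0118  0.2402] minpotcorner 0.14558541382396242
118 [0.5475 0.0315 0.171 ] [array([0.3206, 0.403 , 0.4499]), array([0.415 , 0.2207, 0.1386])] [ 0.6009 -0.0449  0.1997]
100 [0.5536 0.0227 0.1865] [array([0.3101, 0.3386, 0.5592]), array([0.4219, 0.2109, 0.2271])] [ 0.6095 -0.0572  0.185 ]
```

```bash
python3 - <<'E'
from h import *
import cv2
A=np.load("path.npy");path={int(r[0]):r[1:] for r in A}
arm.move_j(list(path[55])); print(arm.read_time(),arm.read_opening())
im=[snapshot(n) for n in("wrist","scene","top")]
cv2.imwrite("pics/m4.png",cv2.vconcat([cv2.hconcat([cv2.resize(im[0],(400,300)),cv2.resize(im[1][120:345,180:480],(400,300))]),cv2.hconcat([cv2.resize(im[2][150:300,230:430],(400,300)),np.zeros((300,400,3),np.uint8)])]))
E
```

```text
7.95 0.7671138252481973
```

View pics/m4.png

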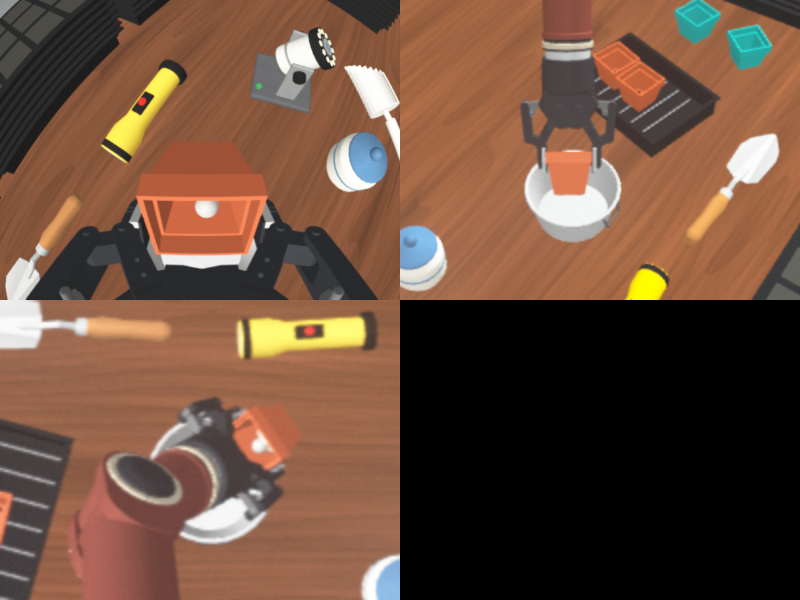

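The pot is above the tub, tilted 55°, and the pebbles are still inside. Next I'll pour slowly.

```bash
python3 - <<'E'
from h import *
import cv2
A=np.load("path.npy");path={int(r[0]):r[1:] for r in A}
for t in(68,76,82,88,94,100,106,112,118):
    arm.move_j(list(path[t]))
    print(t,arm.read_time(),arm.read_opening())
    cv2.imwrite(f"pics/p{t}.png",snapshot("wrist"))
arm.pause(.7)
print(arm.read_ft_force(),arm.read_opening(),arm.read_time())
im=[snapshot(n) for n in("wrist","scene","top")]
a=cv2.imread("pics/p94.png")
cv2.imwrite("pics/m5.png",cv2.vconcat([cv2.hconcat([cv2.resize(im[0],(400,300)),cv2.resize(im[1][120:345,180:480],(400,300))]),cv2.hconcat([cv2.resize(im[2][150:300,230:430],(400,300)),cv2.resize(a,(400,300))])]))
E
```

```text
68 8.6083 0.7629192027318512
76 9.0083 0.7651074745654263
82 9.325 0.762093000321178
88 9.625 0.7655304843421569
94 9.925 0.7674610080374192
100 10.225 0.76812300388578
106 10.525 0.766550041204509
112 10.825 0.7677379403643764
118 11.125 0.7651902030439381
[-0.1907  0.1154 -0.5638] 0.7635038659878569 11.875
```

View pics/m5.png

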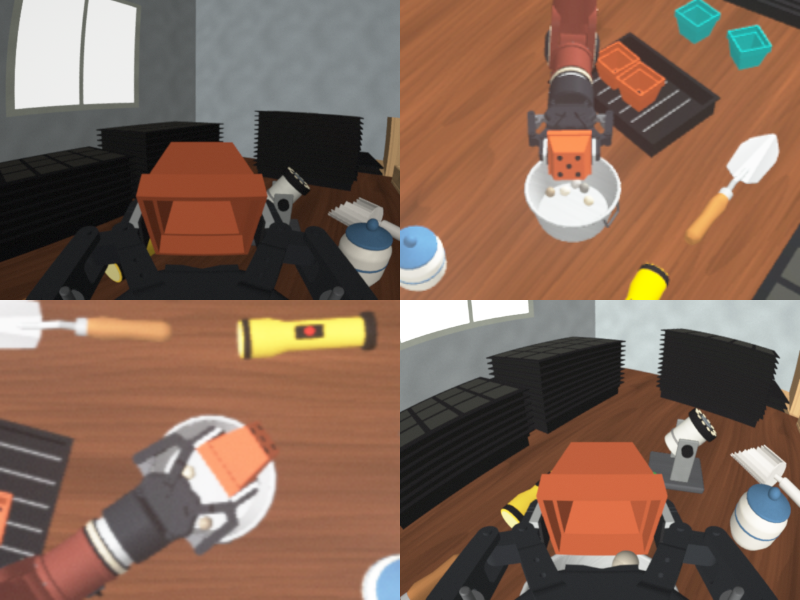

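```bash
python3 - <<'E'
import cv2
im=cv2.imread("pics/p118.png")[210:420,210:440]
im=cv2.resize(im,None,fx=3.4,fy=2.85 if 0 else 3.4,interpolation=cv2.INTER_CUBIC)[:600]
cv2.imwrite("pics/p118c.png",im)
im=cv2.imread("pics/wrist3.png")[210:400,210:440]
cv2.imwrite("pics/w3c.png",cv2.resize(im,None,fx=3,fy=3,interpolation=cv2.INTER_CUBIC))
from h import *
T=T_pt(1); 
d=np.array([[x,y,z] for z,w in((.06,.033),(.044,.033),(0,.022)) for x,y in((-w,-w),(-w,w),(w,w),(w,-w))])
t=(d-T[1])@T[0]
print(np.c_[d,wproj(np.zeros(3),[0,0,0,1],t)])
E
```

```text
[[ -0.033   -0.033    0.06   221.5483 317.0477]
 [ -0.033    0.033    0.06   432.0222 316.7253]
 [  0.033    0.033    0.06   399.0816 408.6343]
 [  0.033   -0.033    0.06   252.116  408.9717]
 [ -0.033   -0.033    0.044  230.3298 281.2032]
 [ -0.033    0.033    0.044  422.584  281.0594]
 [  0.033    0.033    0.044  395.1814 378.8963]
 [  0.033   -0.033    0.044  255.7293 379.1499]
 [ -0.022   -0.022    0.     276.5228 229.4221]
 [ -0.022    0.022    0.     374.7878 229.4368]
 [  0.022    0.022    0.     367.0849 296.4672]
 [  0.022   -0.022    0.     283.3436 296.5249]]
```

View pics/w3c.png

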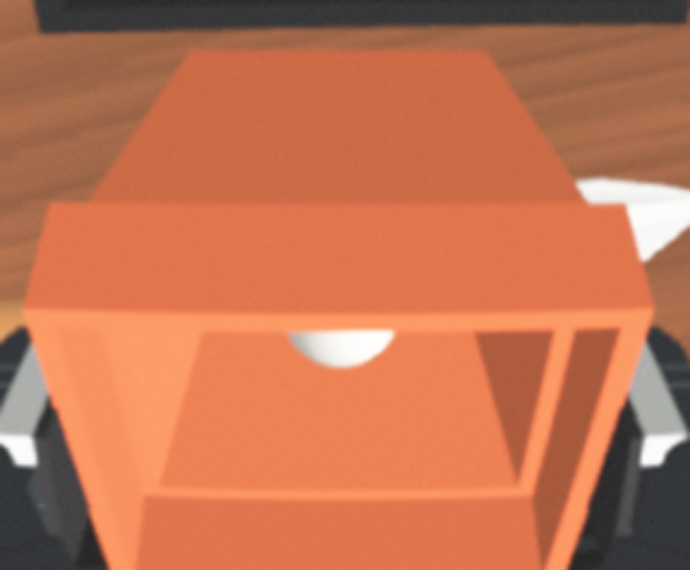

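View pics/p118c.png

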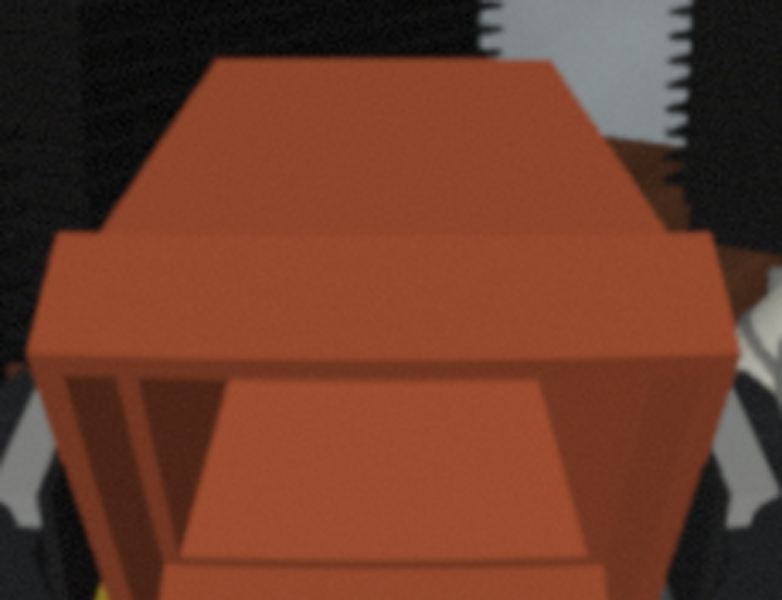

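```bash
cat > fin.py <<'E'
from h import *
A=np.load("path.npy");path={int(r[0]):r[1:] for r in A}
rng=np.random.default_rng(3); q1=path[60]
for sp in range(0,360,20):
  best=None
  Rq=basis(N,np.radians(sp)); p,o=tool(LENS+.12*N,Rq,1)
  for k in range(15):
    q,e=ikn(p,o,rng.uniform(LO,HI) if k else q1,q1,.02)
    if e<1e-3:
      c=np.abs(q-q1).max()
      if best is None or c<best[0]: best=(c,q)
  if best:
    q=best[1];a,B,w=fk(q,True); print(sp,round(best[0],2),q,"margin",np.minimum(q-LO,HI-q).min(),"tcp",a,"toolx",B[:,0],"wr",w[1],"el",w[0][2])
E
python3 fin.py
```

```text
0 2.41 [ 1.3658  0.513  -0.8048  2.106  -1.34    0.03    2.321 ] margin 0.020000012949978704 tcp [ 0.4413 -0.3507  0.2867] toolx [ 0.674  -0.1108 -0.7303] wr [ 0.284  -0.3248  0.457 ] el 0.7394549475993831
20 2.92 [ 1.6601  0.8081 -1.3198  2.1323  1.7997  0.2781 -0.3322] margin 0.020199279159548222 tcp [ 0.4371 -0.3535  0.2827] toolx [ 0.7518 -0.0595 -0.6567] wr [ 0.2617 -0.3396  0.4359] el 0.6443909355647629
40 2.55 [ 1.7041  0.87   -1.3194  2.1244  1.8361  0.1649  0.0384] margin 0.02062954550883389 tcp [ 0.4342 -0.358   0.2792] toolx [ 0.8056  0.0243 -0.5919] wr [ 0.2462 -0.3637  0.4173] el 0.6195309330982665
60 2.16 [ 1.7201  0.8965 -1.2698  2.0795  0.3021  0.0607  1.9555] margin 0.050660852055800454 tcp [ 0.4329 -0.3637  0.2766] toolx [ 0.829   0.1304 -0.5439] wr [ 0.2395 -0.3942  0.4035] el 0.6083429314703853
80 2.18 [ 1.7443  0.9834 -1.32    2.0054  0.1028  0.2185  2.5356] margin 0.020000000208886037 tcp [ 0.4334 -0.37    0.2752] toolx [ 0.819   0.246  -0.5183] wr [ 0.2423 -0.4274  0.3961] el 0.5704812017836247
100 4.72 [ 1.004   0.6145  0.0299  1.9357 -1.34    1.0803 -2.1243] 
[... 1920 characters left out ...]
lx [ 0.3293  0.061  -0.9422] wr [ 0.383  -0.3742  0.5179] el 0.7276325882276372
300 1.93 [ 0.3263  0.4686  0.576   1.8898 -0.8592  0.7129  0.6984] margin 0.5008381609732643 tcp [ 0.4562 -0.355   0.2967] toolx [ 0.3983 -0.0323 -0.9167] wr [ 0.3632 -0.3474  0.5106] el 0.7436706283589021
320 2.06 [ 0.4266  0.4185  0.4192  1.983  -0.9972  0.5326  1.1698] margin 0.36281859622242096 tcp [ 0.4514 -0.3515  0.2941] toolx [ 0.486  -0.0964 -0.8686] wr [ 0.338  -0.329   0.4968] el 0.7564824447528863
340 2.41 [ 0.5058  0.4043  0.3411  2.0668 -1.34    0.474   1.8568] margin 0.020016751223232765 tcp [ 0.4463 -0.35    0.2906] toolx [ 0.5818 -0.1237 -0.8039] wr [ 0.3105 -0.3211  0.4782] el 0.7600167623939631
```

```bash
cat > fin2.py <<'E'
from h import *
A=np.load("path.npy");path={int(r[0]):r[1:] for r in A}
M,o_=T_pt(1)
def pot(q):
    p,B=fk(q); Rq=B@M.T; return p-Rq@o_,Rq
Rq=basis(N,np.radians(300)); s=np.array([0.3263,0.4686,0.576,1.8898,-0.8592,0.7129,0.6984])
qf,e=ikn(*tool(LENS+.12*N,Rq,1),s); qs,e2=ikn(*tool(LENS+.19*N,Rq,1),qf); print(qf,e,qs,e2)
np.savez("fin.npz",qf=qf,qs=qs)
q1=path[60]
for s in np.linspace(0,1,11):
    q=q1+(qs-q1)*s;p,Rr=pot(q)
    c=np.array([p+Rr@[x,y,0] for x in(-.022,.022) for y in(-.022,.022)]+[p+Rr@[x,y,.06] for x in(-.033,.033) for y in(-.033,.033)])
    print(round(s,1),"pot",p,"rim",p+Rr@[0,0,.06],"minz",c[:,2].min(),"dlens",np.linalg.norm(c-LENS,axis=1).min(),"tcp",fk(q)[0])
E
python3 fin2.py
```

```text
[ 0.3263  0.4686  0.576   1.8898 -0.8592  0.7129  0.6984] 3.8999203004874204e-10 [ 0.3415  0.3801  0.6438  1.8566 -0.7495  0.8279  0.654 ] 1.0635659020152843e-11
0.0 pot [ 0.617  -0.0679  0.171 ] rim [ 0.5872 -0.0253  0.201 ] minz 0.15192820323521677 dlens 0.24311727424142698 tcp [ 0.5748 -0.0075  0.2348]
0.1 pot [ 0.5813 -0.13    0.1735] rim [ 0.5664 -0.0823  0.2067] minz 0.15165148491585714 dlens 0.18701122866609315 tcp [ 0.5567 -0.0646  0.2415]
0.2 pot [ 0.5421 -0.177   0.1736] rim [ 0.5422 -0.1306  0.2116] minz 0.15114921814652718 dlens 0.1480832342721047 tcp [ 0.5348 -0.1136  0.2473]
0.3 pot [ 0.5047 -0.2099  0.1726] rim [ 0.5173 -0.1706  0.2162] minz 0.15163848982412048 dlens 0.12259314130394797 tcp [ 0.5116 -0.1546  0.2527]
0.4 pot [ 0.4738 -0.2313  0.172 ] rim [ 0.4942 -0.2037  0.2213] minz 0.15429054588646068 dlens 0.11595362285346625 tcp [ 0.4897 -0.1891  0.2585]
0.5 pot [ 0.4524 -0.2455  0.1736] rim [ 0.4744 -0.2318  0.2277] minz 0.16014624229592012 dlens 0.1285364307236471 tcp [ 0.4705 -0.2188  0.2656]
0.6 pot [ 0.4416 -0.2571  0.1789] rim [ 0.4589 -0.2571  0.2364] minz 0.17006758253976367 dlens 0.13359856278008267 tcp [ 0.4551 -0.2459  0.2749]
0.7 pot [ 0.4406 -0.2712  0.1898] rim [ 0.4478 -0.2821  0.2484] minz 0.18472746271535656 dlens 0.13004762755414404 tcp [ 0.4432 -0.2728  0.2873]
0.8 pot [ 0.4467 -0.2918  0.2075] rim [ 0.4402 -0.309   0.2646] minz 0.19841214660396697 dlens 0.13468648301736863 tcp [ 0.4339 -0.3016  0.3037]
0.9 pot [ 0.4558 -0.3218  0.233 ] rim [ 0.4343 -0.3398  0.286 ] minz 0.21869001624991422 dlens 0.1545641357451309 tcp [ 0.4253 -0.3339  0.3248]
1.0 pot [ 0.4629 -0.3623  0.2667] rim [ 0.4276 -0.3756  0.3133] minz 0.24774504456837002 dlens 0.192530517062723 tcp [ 0.4149 -0.3705  0.3511]
```

```bash
python3 - <<'E'
from h import *
import cv2
A=np.load("path.npy");path={int(r[0]):r[1:] for r in A};F=np.load("fin.npz")
for t in(105,90,75,60): arm.move_j(list(path[t]))
arm.move_j(list(F["qs"])); arm.pause(.2)
print(arm.read_time(),arm.read_opening(),arm.read_ft_force(),arm.read_tool_pos(),fk(F["qs"])[0])
im=[snapshot(n) for n in("wrist","scene","top")]
for n,i in zip(("wrist","scene","top"),im): cv2.imwrite(f"pics/{n}6.png",i)
cv2.imwrite("pics/m6.png",cv2.vconcat([cv2.hconcat([cv2.resize(im[0],(400,300)),cv2.resize(im[1][220:445,100:400],(400,300))]),cv2.hconcat([cv2.resize(im[2][150:300,295:495],(400,300)),cv2.resize(im[2][200:278,285:389],(400,300))])]))
E
```

```text
15.475 0.7661911009816381 [ 0.8319 -1.1808 -1.013 ] [ 0.4156 -0.3696  0.3506] [ 0.4149 -0.3705  0.3511]
```

View pics/m6.png

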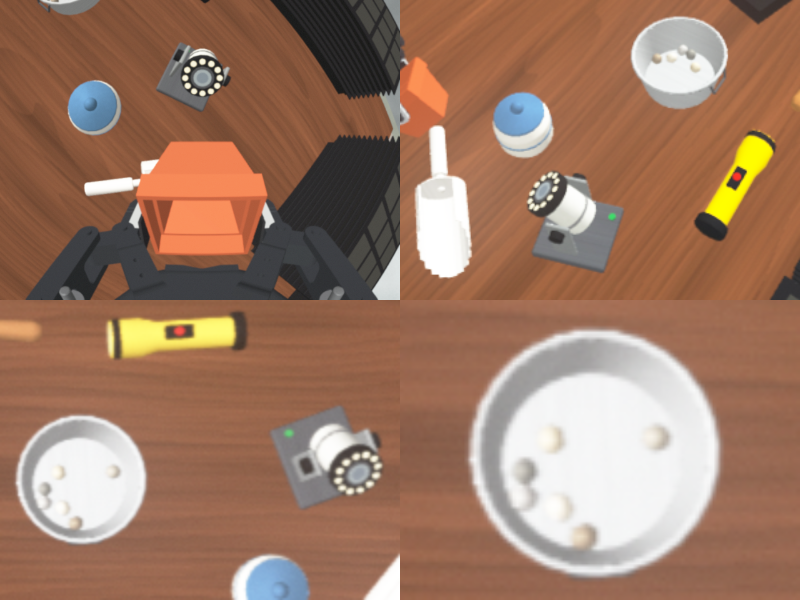

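All six pebbles are in the tub. The wrist view also shows the lens ring at about (323,123), so I'll use it to check the lens pose.

```bash
python3 - <<'E'
from h import *
import cv2
p=arm.read_tool_pos();o=arm.read_eef_rot()
im=cv2.imread("pics/wrist6.png")
x0,y0,k=270,65,6
c=cv2.resize(im[y0:y0+100,x0:x0+110],None,fx=k,fy=k,interpolation=cv2.INTER_CUBIC); c0=c.copy()
pt=wproj(p,o,np.array([LENS,LENS+.19*N])); print(pt)
v=np.cross(N,[0,0,1]);v/=np.linalg.norm(v);w=np.cross(N,v)
a=np.arange(0,2*np.pi,.05)
for rad in(.0253,):
  for q in wproj(p,o,np.array([LENS+rad*(np.cos(t)*v+np.sin(t)*w) for t in a])): cv2.circle(c,(int((q[0]-x0)*k),int((q[1]-y0)*k)),1,(0,255,0),-1)
u=(pt[0]-[x0,y0])*k; cv2.circle(c,(int(u[0]),int(u[1])),4,(0,0,255),-1)
cv2.imwrite("pics/lens6.png",c)
E
```

```text
[[321.7916 125.764 ]
 [321.1859 270.2672]]
```

View pics/lens6.png

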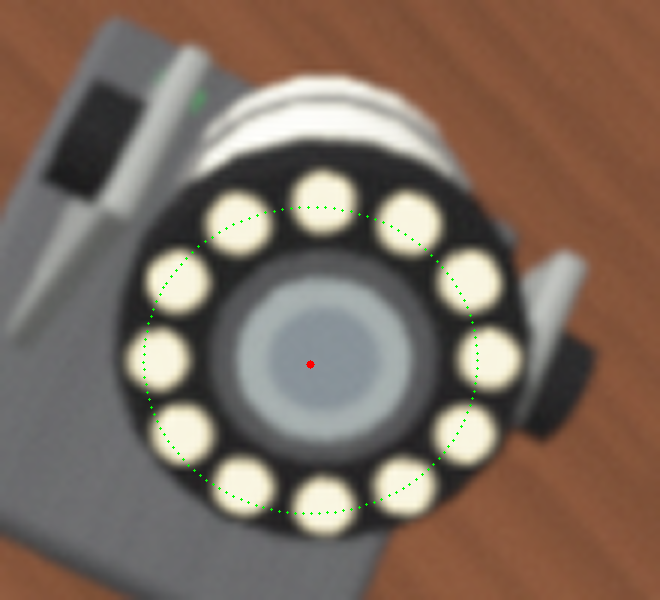

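```bash
python3 - <<'E'
from h import *
import cv2
Rq=basis(N,np.radians(300)); p,o=tool(LENS+.12*N,Rq,1)
arm.line_to(list(p),velocity=.06,ori=list(o)); arm.pause(1.0)
a=arm.read_tool_pos();q=arm.read_eef_rot();M,o_=T_pt(1)
B=R.from_quat(q).as_matrix()@M.T; b=a-B@o_
d=b-LENS; print("axial",d@N,"lateral",np.linalg.norm(d-(d@N)*N),"ang",np.arccos(B[:,2]@N))
print(arm.read_time(),arm.read_opening(),arm.read_ft_force(),np.abs(arm.read_dq()).max())
im=[snapshot(n) for n in("wrist","scene","top")]
for n,i in zip(("wrist","scene","top"),im): cv2.imwrite(f"pics/{n}7.png",i)
cv2.imwrite("pics/m7.png",cv2.vconcat([cv2.hconcat([cv2.resize(im[0],(400,300)),cv2.resize(im[1][270:420,120:320],(400,300))]),cv2.hconcat([cv2.resize(im[2][150:300,395:595],(400,300)),cv2.resize(im[2][200:278,285:389],(400,300))])]))
E
```

```text
axial 0.12000268229362557 lateral 7.610982228639515e-06 ang 1.629781765286395e-05
17.9417 0.7651017397200631 [ 0.331   0.3715 -0.0852] 0.002141873829947206
```

View pics/m7.png

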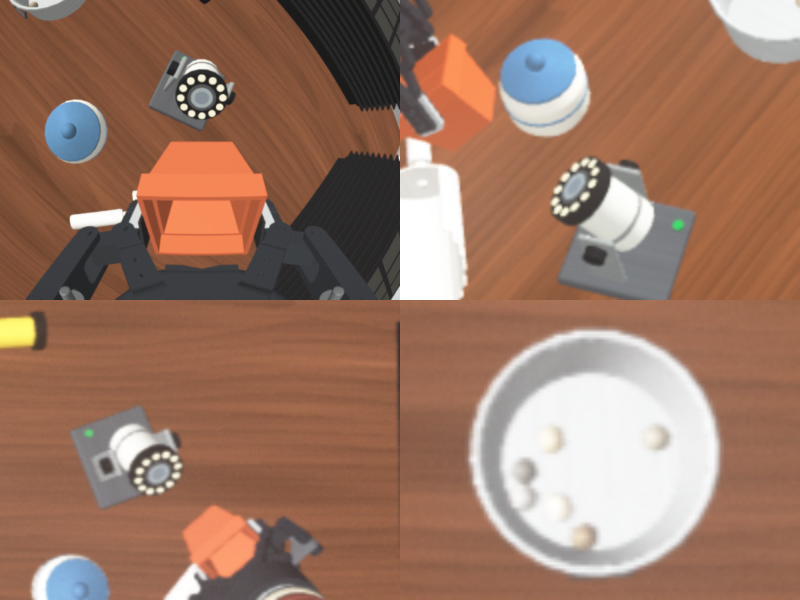

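```bash
python3 - <<'E'
from h import *
import cv2
B=basis(N,np.radians(300));b=LENS+.12*N
L=np.array([[x,y,z] for z,w in((0,.022),(.044,.033),(.06,.033)) for x,y in((-w,-w),(-w,w),(w,w),(w,-w))])
out=[]
for n,(x0,y0) in(("top",(450,215)),("scene",(100,270))):
    im=cv2.imread(f"pics/{n}7.png");k=4
    c=cv2.resize(im[y0:y0+110,x0:x0+100],None,fx=k,fy=k,interpolation=cv2.INTER_CUBIC)
    for i,q in enumerate(proj(n,b+L@B.T)): cv2.circle(c,(int((q[0]-x0)*k),int((q[1]-y0)*k)),3,[(0,255,0),(255,255,0),(255,0,0)][i//4],-1)
    g=proj(n,np.array([LENS+.12*t*N for t in np.linspace(0,1,15)]))
    for q in g: cv2.circle(c,(int((q[0]-x0)*k),int((q[1]-y0)*k)),2,(0,0,255),-1)
    out.append(c)
cv2.imwrite("pics/o7.png",cv2.hconcat(out))
# lens from wrist pictures now
p=arm.read_tool_pos();o=arm.read_eef_rot();print(wproj(p,o,LENS))
im=cv2.imread("pics/wrist7.png");cv2.imwrite("pics/l7.png",cv2.resize(im[85:215,260:390],None,fx=4,fy=4))
E
```

```text
[[321.2824 158.6028]]
```

View pics/o7.png

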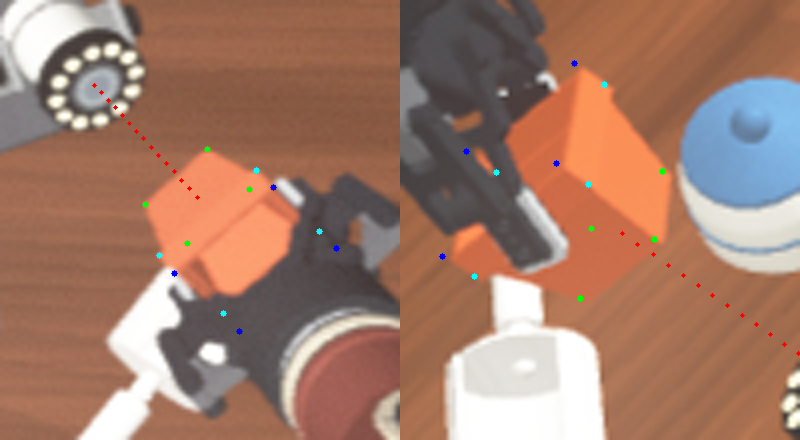

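View pics/l7.png

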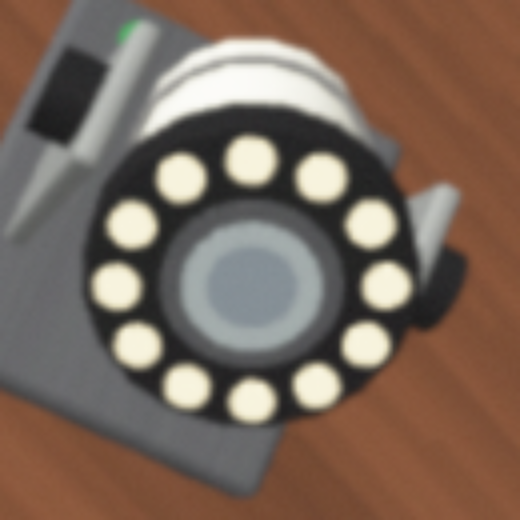

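```bash
python3 - <<'E'
from h import *
print(arm.read_time(),arm.read_opening(),np.abs(arm.read_dq()).max()); ticket.finish_job()
E
```

```text
18.0917 0.7683955730815291 0.002235595798202415
the job is handed in; nothing more can be done
```

I lifted the pebble pot out of the tray and tipped all six pebbles into the tub. I then held the pot's base in front of the inspection camera and handed the job in at 18.1 s. No verdict is reported.

Last checks:
- **Pebbles:** the top picture showed all six in the tub, and the wrist picture showed the pot empty. By eye, the tub and camera looked undisturbed.
- **Pot position:** by the arm's readings the base was 120 mm from the lens, centred on the axis and square to it, relative to my estimate of the lens pose. The pot's outline lined up with its predicted position in the scene and top pictures.
- **Lens position:** the wrist camera put the lens about 2 mm from the estimate I used from the two fixed cameras, which is well inside the 18 mm tolerance. I did not correct for it.
- **Grip:** the opening stayed steady at about 0.77 with a 40 N grip, and the joints were still (under 0.003 rad/s).

No check failed. I did not measure how far the other pots, torch, trowel, jar or scoop moved; nothing in the pictures suggested the arm touched them.

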